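# Sort tagged snack tins off the drainer into the pass and reject nests

### The job

Three snack tins lean on the sloping drainer. The tin with the round tag on its lid has passed: set it down gently, without dropping it, in the nest marked with a round tag; the tin with the bar tag is rejected: set it down likewise in the nest marked with a bar (either order). Keep both tins from tipping past 60 degrees, and leave the untagged tin, the fork, the jar and the shaker where they are.

Things in the scene. Friction and masses are not known exactly. Their poses are not given: they have to be found in the camera images.
- tin_round: Steel snack tin 120 (x) x 80 (y) x 46 mm, 0.2 to 0.42 kg. On its lid's centre an upright wooden grip, 12 (x) x 54 (y) mm, from 46 to 80 mm above the underside. Origin: centre of the underside; z out of the lid; +x points down the drainer's slope, away from the robot. A black round tag, 32 mm across, lies on the lid, centred 40 mm to +x. Passed.
- tin_bar: Steel snack tin 120 (x) x 80 (y) x 46 mm, 0.2 to 0.42 kg. On its lid's centre an upright wooden grip, 12 (x) x 54 (y) mm, from 46 to 80 mm above the underside. Origin: centre of the underside; z out of the lid; +x points down the drainer's slope, away from the robot. A black straight bar tag, 13 x 62 mm (long along y), lies on the lid, centred 40 mm to +x. Rejected.
- tin_plain: Steel snack tin 120 (x) x 80 (y) x 46 mm, 0.2 to 0.42 kg. On its lid's centre an upright wooden grip, 12 (x) x 54 (y) mm, from 46 to 80 mm above the underside. Origin: centre of the underside; z out of the lid; +x points down the drainer's slope, away from the robot. No tag. Stays on the drainer.
- nest_round: fixed pale wooden nest: open-topped tray, inside 134 (x) x 94 mm (y), walls 5 thick and 18 high, floor top 5 mm above the counter. Origin: centre of its underside, on the counter. A flat 50 x 90 mm tab, 8 mm high, sticks out on its -x side and carries a black round tag, 32 mm across. The pass nest.
- nest_bar: fixed pale wooden nest: open-topped tray, inside 134 (x) x 94 mm (y), walls 5 thick and 18 high, floor top 5 mm above the counter. Origin: centre of its underside, on the counter. A flat 50 x 90 mm tab, 8 mm high, sticks out on its -x side and carries a black straight bar tag, 13 x 62 mm. The reject nest.
- drainer: Fixed white drainer, 360 mm wide (y). Origin: on the counter, 50 mm below the line of the tins' origins (105 mm apart, any order). It slopes down 30 degrees to +x, away from the robot; a 14 mm ledge stops the tins' low ends. A 10 mm rail along y hangs over them at x -35, z 200 mm, posts at y +-174: it blocks a gripper coming straight down; come and lift square to the slope.
- fork: bystander: turquoise plastic fork, 170 mm, lying on the counter beyond the drainer. Origin: near its middle.
- jar: bystander: small glass jar with hinged lid, 72 mm across, 92 high. Origin: centre of its underside.
- shaker: bystander: white salt shaker, 44 mm across, 85 high. Origin: centre of its underside.

How it is judged:
At the end, for the whole second after the job is handed in: Each tagged tin rests flat on the floor of its matching nest (within 4 mm and 4 degrees), within 12 mm of the nest's middle, long sides along the nest's within 14 degrees (either end first), still. The untagged tin is within 15 mm of its start, fork, jar and shaker within 25 mm (x of tin_round in the frame of nest_round between -0.012 and 0.012 m and y of tin_round in the frame of nest_round between -0.012 and 0.012 m and z of tin_round in the frame of nest_round below 0.009 m and angle between each of tin_round, tin_bar's own z axis and vertical below 0.07 rad and angle between the x axis of tin_round and the x axis of nest_round, either way round below 0.25 rad and linear speed of each of tin_round, tin_bar below 0.02 m/s and angular speed of each of tin_round, tin_bar below 0.1 rad/s and x of tin_bar in the frame of nest_bar between -0.012 and 0.012 m and y of tin_bar in the frame of nest_bar between -0.012 and 0.012 m and z of tin_bar in the frame of nest_bar below 0.009 m and angle between the x axis of tin_bar and the x axis of nest_bar, either way round below 0.25 rad and distance of tin_plain from where it was at the start of the episode below 0.015 m and distance of each of fork, jar, shaker from where it was at the start of the episode below 0.025 m); the robot touches nothing.
It fails at once if a tagged tin drops into a nest: faster than 0.35 m/s within 10 mm of the nest's floor, as after a fall of 7 mm or more ((horizontal distance between tin_round and nest_round below 0.06 m and z of tin_round in the frame of nest_round below 0.015 m and linear speed of tin_round above 0.35 m/s) or (horizontal distance between tin_round and nest_bar below 0.06 m and z of tin_round in the frame of nest_bar below 0.015 m and linear speed of tin_round above 0.35 m/s) or (horizontal distance between tin_bar and nest_round below 0.06 m and z of tin_bar in the frame of nest_round below 0.015 m and linear speed of tin_bar above 0.35 m/s) or (horizontal distance between tin_bar and nest_bar below 0.06 m and z of tin_bar in the frame of nest_bar below 0.015 m and linear speed of tin_bar above 0.35 m/s)).
It fails at once if a tagged tin is tipped more than 60 degrees (angle between any of tin_round, tin_bar's own z axis and vertical above 1.05 rad).
It fails at once if the untagged tin is moved more than 15 mm (distance of tin_plain from where it was at the start of the episode above 0.015 m).
It fails at once if the fork, jar or shaker is moved more than 25 mm (distance of any of fork, jar, shaker from where it was at the start of the episode above 0.025 m).
It also fails if it takes over 69 s, if anything falls off the work surface, if the arm or the gripper's body presses on something with over 40 N, if the wrist force passes 120 N, or if a joint passes its speed limit or range.

### The arm

A 7-joint arm with a two-finger parallel gripper is mounted at the origin on the work surface. World frame = base frame: x ahead of the robot, y to its left, z up, the work surface at z = 0. Lengths are in m, angles in rad, forces in N, time in s.
With the tool pointing down it reaches from about 0.425 to 0.925 m from the base axis. Payload 6.8 kg.
Tool frame: the origin (TCP) lies on the centre line of the jaws, within the pads' length; the fingertips stand 8 mm ahead of it and the grasp point (between the pads) lies 11 mm behind it (arm.tip_reach is the distance from the TCP to the fingertips, in m); x points along the fingers, z is the direction in which the jaws open and shut, and the axes are right-handed (so a half turn about x gives the same grasp; the last joint's range is limited). The gripper opens to 88 mm and grips with 3 to 60 N. Pads are 20 mm wide; open, the fingers measure 115 mm over their backs; the gripper's body (75 mm by 178 mm) begins 61 mm behind the grasp point.
Start: joints at [-0.108, 0.477, 0.022, 1.555, -0.011, 1.109, -0.083], TCP at [0.675, 0, 0.231] pointing down, gripper open.
Joint ranges: [-2.96, 2.96], [-0.34, 2.1], [-1.41, 1.46], [0.24, 2.44], [-1.37, 4.51], [0.17, 1.92], [-2.96, 2.96]. Speed limits (rad/s): [2.39, 2.39, 3.14, 3.14, 3.14, 3.14, 3.14].

### API

Orientations are given as a unit quaternion [w, x, y, z].
In Python, from station import telemetry, vision, ticket, arm gives the robot as it stands.
- The arm moves only by the tool servo_tool, never from a script. Its argument "moves" is a list of rows, each an object of numbers: "hand": the finger opening in cm, from 0 to 8.78; "x", "y", "z": the shift along the tool's x, y, z in cm; "spin": the turn about the tool's x in rad. A call has 1 to 12 rows; each row is the pose to reach, as a shift and turn from the pose commanded when the call began, along the tool's axes at that moment; what a row does not reach only later rows make up. A row lasts 1/10 s, in which the tool goes at most 50 mm and 8.59 degrees, less where a joint would pass 70% of its speed; a pose out of reach is approached as far as the arm can. A call with a gripper value outside its range is refused whole. The fingers move at their own pace and stop on an object; "squeeze" is the grip in N (left out, the last holds). Time passes only in rows, so rows that repeat a pose let the fingers close. It gives the time, the measured TCP pose, the force and the opening at its end, in the units of the state.
- telemetry.get_state(): the state, without advancing time (a new reading comes with each control period).
- vision.camera(name): name is "scene" or "side" or "wrist"; returns a dict with "color" (480x640x3 uint8, blue, green, red), "vfov" (degrees; the focal length in pixels is half the picture's height over the tangent of half this angle, whatever the lens; pixels are square), "cx", "cy" (the principal point, pixels), "R" (3x3) and "t" (3): a world point X has camera coordinates R X + t. Camera axes: x right, y down, z forward; pixel columns grow to the right and rows downward; lengths in m; the calibration is good to about 2 mm. A picture is of the moment at which its call begins. There is no depth.
- ticket.sign_off(): hands the job in, once; it reports no verdict.
The state is a dict: "clock": time; "qpos": joint angles; "qd": joint speeds; "tau": joint torques, N m; "position": TCP position; "tool_rot": TCP orientation; "force": force on the tool from outside, world axes, zero at the start; "moment": the same for the moment, N m; "finger_gap": finger opening in m.
Only numpy, scipy, OpenCV 4.12 (cv2) and the standard library are available. Lean on these libraries where they do the work, as an engineer would, in place of code of your own. Each camera call takes 0.05 s, during which the arm holds its last target. There are 200 camera calls.

## Working session

There is one attempt and no reset: what is moved stays moved. The work goes in short steps, Python scripts to look and compute and a tool call to move; the robot and the scene stay as the last step left them, time stands still between calls to the robot, and variables do not carry over. Pictures are saved under pics/ and viewed, about 8 in all and at most 12, crops included, and the job is handed in when it is done.

Besides the shell and the picture viewer there is one more tool, called after ">>>" by a JSON object that holds its "api" and its "payload". servo_tool: Moves the arm, as the interface text tells. Its arguments: {"type":"object","properties":{"moves":{"type":"array"},"squeeze":{"type":"number"}},"required":["moves"]}

```bash
mkdir -p pics; ls
python3 - <<'E'
from station import telemetry, vision, arm
import cv2, pickle
d={}
for n in("scene","side","wrist"):
    c=vision.camera(n); d[n]=c; cv2.imwrite(f"pics/{n}0.png",c["color"]); print(n,c["vfov"],c["cx"],c["cy"],c["R"],c["t"])
pickle.dump(d,open("c0.pkl","wb"))
print(telemetry.get_state())
E
```

```text
pics
scene 45.55836379365896 323.36973580439366 241.47153295216455 [[-0.7911651   0.61160206  0.00083711]
 [ 0.39121355  0.50712286 -0.76797029]
 [-0.47011673 -0.6072638  -0.64048492]] [ 0.46399284 -0.18143024  1.59369897]
side 48.8606958747412 314.6209223919052 245.69688899840926 [[ 0.88675086 -0.46224552  0.00140935]
 [-0.34678851 -0.66727308 -0.65915428]
 [ 0.30563154  0.58401688 -0.75200641]] [-0.5049262  0.2221785  0.8648889]
wrist 62.26674821989192 319.8697199064796 237.1902375924943 [[ 9.99996843e-01  9.06411457e-04 -2.34351751e-03]
 [ 1.57982923e-03 -9.52065151e-01  3.05891244e-01]
 [-1.95391802e-03 -3.05893980e-01 -9.52063577e-01]] [-0.67445628 -0.03920527  0.39232553]
{'clock': 0.15, 'qpos': array([-0.10814093,  0.47761494,  0.02236564,  1.55616938, -0.01150698,
        1.10932695, -0.08307133]), 'qd': array([ 0.00234042, -0.00149074, -0.00031826, -0.00410093,  0.00051258,
        0.00154267,  0.00158773]), 'tau': array([ 2.56581799e-03, -5.83290482e+01,  1.53667007e+00, -2.72875071e+01,
       -5.42110554e-02,  1.44432642e-02,  8.67239464e-05]), 'position': array([6.74559486e-01, 1.34533334e-05, 2.29925487e-01]), 'tool_rot': array([ 7.06616341e-01, -5.91266546e-05,  7.07596879e-01, -1.10551002e-05]), 'force': array([-1.12652734,  0.27657599,  0.20975718]), 'moment': array([-0.05295589,  0.06176846,  0.00077342]), 'finger_gap': 0.08811648517029586}
```

View pics/scene0.png

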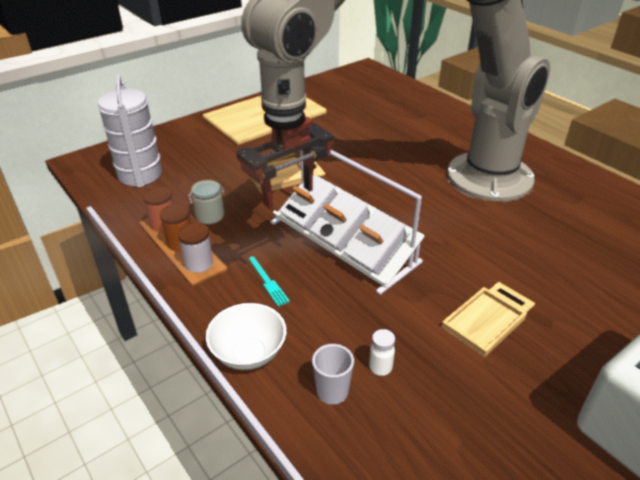

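View pics/side0.png

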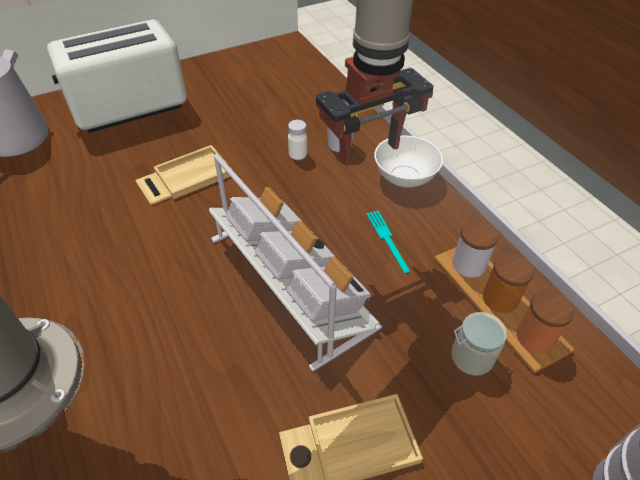

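View pics/wrist0.png

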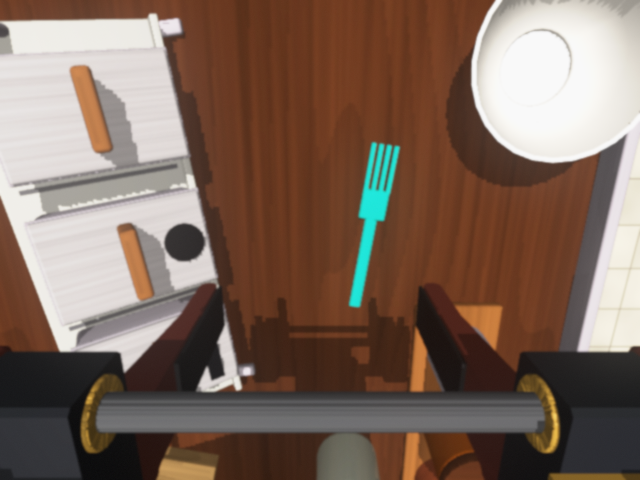

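The row reads plain (+y), round in the middle, bar (-y). Tags: round at wrist (184,242); bar nest at side (152,187); round nest at side (300,456). The moves cannot tilt the tool, so I'll grip across the ends of the wooden grip (jaws along the tins' y). The tin can then pivot level in the pads.

```bash
cat > h.py <<'E'
import numpy as np, cv2, pickle
def ray(c,p):
    f=240/np.tan(np.radians(c["vfov"])/2); R,t=np.array(c["R"]),np.array(c["t"])
    d=R.T@np.array([(p[0]-c["cx"])/f,(p[1]-c["cy"])/f,1]); return -R.T@t,d/np.linalg.norm(d)
def plane(c,p,z):
    o,d=ray(c,p); return o+d*(z-o[2])/d[2]
def tri(*cp):
    A=np.zeros((3,3));b=np.zeros(3);L=[]
    for c,p in cp:
        o,d=ray(c,p);P=np.eye(3)-np.outer(d,d);A+=P;b+=P@o;L.append((o,P))
    X=np.linalg.solve(A,b); return X,[np.linalg.norm(P@(X-o))*1e3 for o,P in L]
def proj(c,X):
    f=240/np.tan(np.radians(c["vfov"])/2); v=np.array(c["R"])@X+c["t"]; return np.array([c["cx"]+f*v[0]/v[2],c["cy"]+f*v[1]/v[2]])
def blobs(m,lo=15,hi=1e5):
    n,l,s,ce=cv2.connectedComponentsWithStats(m.astype(np.uint8)); return [(s[i,4],ce[i].round(1),s[i,:4],l==i) for i in range(1,n) if lo<s[i,4]<hi]
def orange(im):
    h=cv2.cvtColor(im,cv2.COLOR_BGR2HSV); return (h[...,0]>5)&(h[...,0]<16)&(h[...,1]>130)&(h[...,2]>130)
def dark(im): return im.max(2)<50
def wood(im):
    h=cv2.cvtColor(im,cv2.COLOR_BGR2HSV); return (h[...,0]>14)&(h[...,0]<28)&(h[...,1]>70)&(h[...,2]>120)
E
python3 - <<'E'
from h import *
d=pickle.load(open("c0.pkl","rb"))
roi={"scene":[(270,170,420,280),(440,270,540,360)],"side":[(210,170,380,340),(130,140,240,210),(270,390,430,480)],"wrist":[(0,0,240,390)]}
for n,c in d.items():
  im=c["color"]
  for r in roi[n]:
    for nm,f in(("orange",orange),("dark",dark),("wood",wood)):
      m=np.zeros(im.shape[:2],bool); x0,y0,x1,y1=r; m[y0:y1,x0:x1]=f(im)[y0:y1,x0:x1]
      for b in blobs(m): print(n,nm,b[0],b[1],b[2])
E
```

```text
scene orange 99 [299.9 191.1] [284 184  29  18]
scene orange 79 [334.1 211.3] [325 205  20  16]
scene orange 82 [371.1 233.1] [361 226  21  16]
scene dark 84 [306.2 178.2] [304 170   5  19]
scene dark 44 [295.5 210.7] [288 206  16  11]
scene wood 481 [286.1 178.6] [271 170  31  20]
scene wood 67 [318.7 172.5] [313 170  13   7]
scene orange 58 [495.3 288.3] [468 281  56  19]
scene dark 40 [510.6 296.4] [500 290  22  14]
scene wood 3681 [487.4 317.3] [442 282  93  74]
side orange 33 [245.1 177.2] [240 170  11  15]
side orange 30 [367.7 183.9] [362 178  13  13]
side orange 219 [270.5 201.2] [260 187  23  29]
side orange 31 [341.9 209.1] [334 199  16  20]
side orange 364 [302.9 235.6] [292 221  25  31]
side orange 456 [337.7 273.3] [325 257  28  34]
side wood 95 [213.  176.3] [210 170   8  14]
side wood 42 [224.6 174.1] [222 170   8   9]
side wood 342 [270.7 200. ] [261 187  22  29]
side wood 380 [302.9 234.8] [292 221  25  29]
side wood 460 [337.8 272.2] [325 257  28  32]
side orange 19 [219.6 153.6] [212 145  16  18]
side orange 21 [236.7 164.1] [233 158   7  12]
side dark 75 [152.1 186.7] [146 179  13  17]
side wood 2687 [181.  174.9] [135 145  92  60]
side wood 48 [224.3 173.4] [221 167   9  12]
side orange 23 [374.3 392.6] [372 390   5   7]
side orange 52 [277.8 421.9] [271 408  14  24]
side wood 8396 [353.3 441.9] [279 394 144  86]
wrist orange 1489 [ 90.7 108.6] [71 67 40 85]
wrist orange 1091 [135.7 262.7] [119 227  34  72]
wrist dark 197 [195.6 243.6] [189 230  13  27]
wrist dark 3160 [197.  350.2] [154 287  69 103]
wrist dark 4257 [ 56.1 369.8] [  0 347 130  43]
wrist wood 47 [ 96.2 385.1] [ 91 379  11  11]
```

Run:
```python
from h import *
np.set_printoptions(precision=4,suppress=True)
d=pickle.load(open("c0.pkl","rb"));S,D,W=d["scene"],d["side"],d["wrist"]
print("plain",tri((S,(371.1,233.1)),(D,(270.5,200.6)),(W,(90.7,108.6))))
print("round",tri((S,(334.1,211.3)),(D,(302.9,235.2)),(W,(135.7,262.7))))
print("bar",tri((S,(303,192.5)),(D,(337.7,272.7))))
print("tag round w",tri((S,(327,230)),(W,(184.5,242.5))))
print("nest bar tag",plane(S,(510.6,296.4),.008),plane(D,(152.1,186.7),.008))
print("nest round tag",plane(D,(300.5,456),.008))
# nest outlines
print("round: corners ",[plane(D,p,.018)[:2] for p in((420,461),(398,397),(310,412))])
im=D["color"]; m=wood(im)
for r in((130,140,240,210),(270,390,430,480)):
    k=np.zeros(m.shape,np.uint8);k[r[1]:r[3],r[0]:r[2]]=m[r[1]:r[3],r[0]:r[2]]
    cs=max(cv2.findContours(k,0,1)[0],key=cv2.contourArea)
    P=np.array([plane(D,p[0],.015)[:2] for p in cs],np.float32); print(cv2.minAreaRect(P))
    print(cv2.approxPolyDP(cs,5,True)[:,0].tolist())
```

```text
plain (array([0.5209, 0.0836, 0.1068]), [np.float64(0.8542148137731336), np.float64(1.3357303829580291), np.float64(1.318125189790374)])
round (array([ 0.5357, -0.025 ,  0.1082]), [np.float64(0.8750882886822697), np.float64(2.4979188787861504), np.float64(1.7991140551267493)])
bar (array([ 0.5477, -0.1267,  0.1091]), [np.float64(1.1723829732033517), np.float64(1.1723829732033024)])
tag round w (array([ 0.56  , -0.0226,  0.0679]), [np.float64(1.0886042159241718), np.float64(1.0886042159241864)])
nest bar tag [0.3416 0.3381 0.008 ] [0.3437 0.3411 0.008 ]
nest round tag [ 0.3725 -0.3328  0.008 ]
round: corners  [array([ 0.5211, -0.4223]), array([ 0.5474, -0.325 ]), array([ 0.4138, -0.2831])]
((0.4164149761199951, 0.3421853184700012), (0.1979285627603531, 0.1254676878452301), 5.581510543823242)
[[226, 162], [209, 145], [158, 164], [135, 181], [152, 204], [217, 181], [215, 153]]
((0.44374167919158936, -0.3500543236732483), (0.11013125628232956, 0.19525732100009918), 77.46498107910156)
[[397, 394], [311, 415], [309, 424], [280, 431], [289, 479], [362, 479], [420, 462]]
```

>>> {"api": "servo_tool", "payload": {"moves": [{"x":-5},{"x":-6,"z":-4,"y":-4,"spin":0.25},{"x":-6,"z":-8,"y":-8,"spin":0.5},{"x":-6,"z":-12.5,"y":-12.7,"spin":0.7},{"x":-6,"z":-12.5,"y":-12.7,"spin":0.85},{"x":-6,"z":-12.5,"y":-12.7,"spin":1.0},{"x":-6,"z":-12.5,"y":-12.7,"spin":1.15},{"x":-6,"z":-12.5,"y":-12.7,"spin":1.3},{"x":-6,"z":-12.5,"y":-12.7,"spin":1.443},{"x":-6,"z":-12.5,"y":-12.7,"spin":1.443},{"x":-6,"z":-12.5,"y":-12.7,"spin":1.443}]}}

```text
schema error: expected keys hand, x, y, z, spin
```

>>> {"api": "servo_tool", "payload": {"moves": [{"hand":8.7,"x":-5,"y":0,"z":0,"spin":0},{"hand":8.7,"x":-6,"y":-4,"z":-4,"spin":0.15},{"hand":8.7,"x":-6,"y":-8,"z":-8,"spin":0.3},{"hand":8.7,"x":-6,"y":-12.7,"z":-12.5,"spin":0.45},{"hand":8.7,"x":-6,"y":-12.7,"z":-12.5,"spin":0.6},{"hand":8.7,"x":-6,"y":-12.7,"z":-12.5,"spin":0.75},{"hand":8.7,"x":-6,"y":-12.7,"z":-12.5,"spin":0.9},{"hand":8.7,"x":-6,"y":-12.7,"z":-12.5,"spin":1.05},{"hand":8.7,"x":-6,"y":-12.7,"z":-12.5,"spin":1.2},{"hand":8.7,"x":-6,"y":-12.7,"z":-12.5,"spin":1.443},{"hand":8.7,"x":-6,"y":-12.7,"z":-12.5,"spin":1.443},{"hand":8.7,"x":-6,"y":-12.7,"z":-12.5,"spin":1.443}]}}

```text
clock: 1.35
position: [0.5498, -0.1269, 0.2904]
tool_rot: [0.531, 0.467, 0.531, -0.467]
force: [-0.5, -0.9, -0.4]
finger_gap: 0.0866
```

```bash
cat >> h.py <<'E'
def pose():
    from station import telemetry
    from scipy.spatial.transform import Rotation as Ro
    s=telemetry.get_state(); q=s["tool_rot"]; return s,np.array(s["position"]),Ro.from_quat([*q[1:],q[0]]).as_matrix()
def to(x,y,z,yaw=None):
    """shift (cm) and spin to bring the TCP to x,y,z with jaw axis z at world yaw (deg)"""
    s,p,R=pose(); v=R.T@(np.array([x,y,z])-p)*100; cur=np.degrees(np.arctan2(R[1,2],R[0,2])); 
    print("pos",p.round(4),"down",R[:,0].round(3),"jaw yaw",round(cur,2),"shift",v.round(2),"spin",None if yaw is None else round(-np.radians((yaw-cur+180)%360-180),3),"t",s["clock"],"q7",s["qpos"][6].round(2),"gap",round(s["finger_gap"],4),"F",np.round(s["force"],1))
def snap(n,name):
    from station import vision
    c=vision.camera(n); cv2.imwrite(f"pics/{name}.png",c["color"]); pickle.dump(c,open(name+".pkl","wb")); return c
E
python3 - <<'E'
from h import *
to(.5495,-.1267,.29,-82.7)
c=snap("wrist","w1"); print(-c["R"].T@c["t"])
for b in blobs(orange(c["color"]),100): print(b[0],b[1],b[2],plane(c,b[1],.115),cv2.minAreaRect(np.float32([plane(c,p[::-1],.118)[:2] for p in np.argwhere(b[3])])))
E
```

```text
pos [ 0.5498 -0.1269  0.2904] down [-0.001 -0.    -1.   ] jaw yaw -82.71 shift [ 0.04 -0.03 -0.02] spin -0.0 t 1.35 q7 -1.25 gap 0.0866 F [-0.5 -0.9 -0.4]
[ 0.63445024 -0.1175333   0.44450348]
483 [106.   26.5] [ 46  17 107  19] [0.6719652  0.04795131 0.115     ] ((0.6720185279846191, 0.051338791847229004), (0.07708731293678284, 0.004507399629801512), 89.85907745361328)
700 [322.1  51.7] [290  42  83  18] [ 0.67551175 -0.11377886  0.115     ] ((0.6753712296485901, -0.1203712448477745), (0.00840126071125269, 0.06218678876757622), 0.7957843542098999)
154 [620.4  97.2] [597  92  43  11] [ 0.67306833 -0.3493925   0.115     ] ((0.6730861663818359, -0.34560126066207886), (0.03468262404203415, 0.0033468783367425203), 87.95307159423828)
215 [ 38.6 152.9] [ 15 148  43  12] [0.5712224  0.10587329 0.115     ] ((0.5712129473686218, 0.10579405725002289), (0.0058595906011760235, 0.03363659605383873), 0.9700334668159485)
717 [ 22.4 166.6] [  0 155  55  22] [0.55818847 0.12010443 0.115     ] ((0.5582219362258911, 0.11439260840415955), (0.01671581156551838, 0.044982247054576874), 0.5411673188209534)

[... 1844 characters left out ...]
9   8] [ 0.43632692 -0.09857912  0.115     ] ((0.4386714994907379, -0.09868694841861725), (0.006383304949849844, 0.07257290929555893), 3.2864575386047363)
107 [ 43.2 348.3] [ 12 348  75   2] [0.38400139 0.11773074 0.115     ] ((0.38677793741226196, 0.1100292056798935), (0.0010974652832373977, 0.07028292119503021), 7.356618881225586)
641 [278.2 362.8] [226 356  89  14] [ 0.39664943 -0.10720384  0.115     ] ((0.3983207643032074, -0.09941595792770386), (0.014436515048146248, 0.0843954011797905), 3.5455284118652344)
552 [398.  372.6] [344 365  92  17] [ 0.40048861 -0.22461942  0.115     ] ((0.40267783403396606, -0.21598948538303375), (0.0908135324716568, 0.010608202777802944), 89.24744415283203)
```

View pics/w1.png

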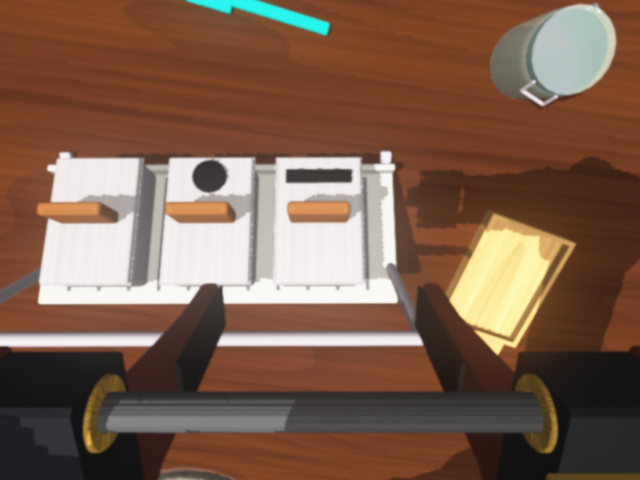

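>>> {"api": "servo_tool", "payload": {"moves": [{"hand":8.7,"x":5,"y":0,"z":0,"spin":0},{"hand":8.7,"x":10,"y":0,"z":0,"spin":0},{"hand":8.7,"x":13,"y":0,"z":0,"spin":0},{"hand":8.7,"x":16,"y":0,"z":0,"spin":0},{"hand":8.7,"x":17.5,"y":0,"z":0,"spin":0},{"hand":8.7,"x":18.5,"y":0,"z":0,"spin":0},{"hand":8.7,"x":19,"y":0,"z":0,"spin":0},{"hand":8.7,"x":19,"y":0,"z":0,"spin":0}], "squeeze": 15}}

```text
clock: 2.2
position: [0.5501, -0.127, 0.1006]
tool_rot: [0.531, 0.467, 0.531, -0.467]
force: [-0.5, -0.2, -0.6]
finger_gap: 0.0866
```

Run:
```python
from h import *
to(.5495,-.1267,.1005,-82.7)
c=snap("side","s1");cv2.imwrite("pics/s1c.png",cv2.resize(c["color"][140:380,180:480],None,fx=2.5,fy=2.5))
```

```text
pos [ 0.5501 -0.127   0.1006] down [-0.  0. -1.] jaw yaw -82.64 shift [ 0.01 -0.05 -0.04] spin 0.001 t 2.2 q7 -1.18 gap 0.0866 F [-0.5 -0.2 -0.6]
```

View pics/s1c.png

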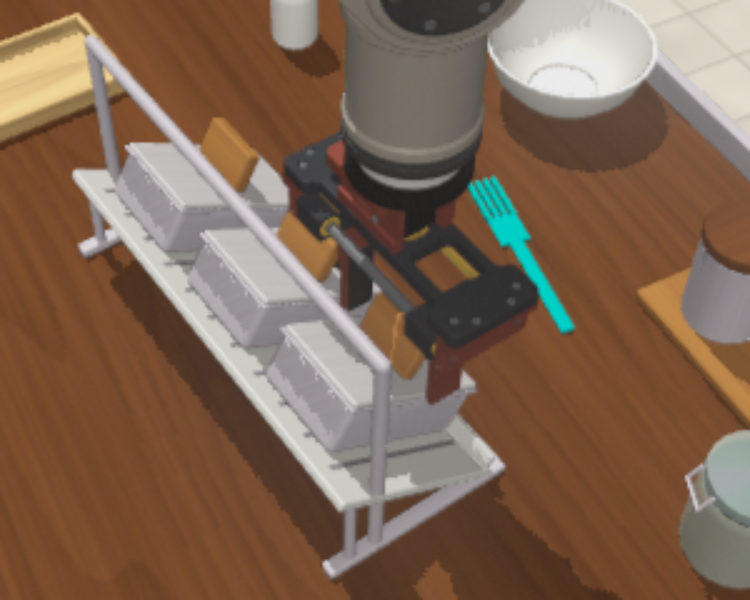

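The jaws straddle the bar tin's grip (crop near (395,330)) and the rail is clear. Closing.

>>> {"api": "servo_tool", "payload": {"moves": [{"hand":5,"x":0,"y":0,"z":0,"spin":0},{"hand":4,"x":0,"y":0,"z":0,"spin":0},{"hand":4,"x":0,"y":0,"z":0,"spin":0},{"hand":4,"x":0,"y":0,"z":0,"spin":0},{"hand":4,"x":0,"y":0,"z":0,"spin":0},{"hand":4,"x":0,"y":0,"z":0,"spin":0},{"hand":4,"x":0,"y":0,"z":0,"spin":0}], "squeeze": 20}}

```text
clock: 2.95
position: [0.5501, -0.1264, 0.1009]
tool_rot: [0.531, 0.467, 0.531, -0.467]
force: [-1.3, 2.9, 4.1]
finger_gap: 0.0539
```

>>> {"api": "servo_tool", "payload": {"moves": [{"hand":4,"x":-0.43,"y":0.25,"z":0,"spin":0},{"hand":4,"x":-1.3,"y":0.75,"z":0,"spin":0},{"hand":4,"x":-2.6,"y":1.5,"z":0,"spin":0},{"hand":4,"x":-4.3,"y":2.5,"z":0,"spin":0},{"hand":4,"x":-6.1,"y":3.5,"z":0,"spin":0},{"hand":4,"x":-8,"y":4.5,"z":0,"spin":0},{"hand":4,"x":-10,"y":5,"z":0,"spin":0},{"hand":4,"x":-13,"y":5,"z":0,"spin":0},{"hand":4,"x":-16,"y":5,"z":0,"spin":0},{"hand":4,"x":-18,"y":5,"z":0,"spin":0},{"hand":4,"x":-18,"y":5,"z":0,"spin":0}]}}

```text
clock: 4.05
position: [0.6014, -0.1214, 0.2839]
tool_rot: [0.533, 0.468, 0.529, -0.466]
force: [0.2, -0.4, -4.1]
finger_gap: 0.0539
```

Run:
```python
from h import *
to(.46,.2,.28,-84.4)
c=snap("side","s2");w=snap("wrist","w2")["color"]
cv2.imwrite("pics/s2c.png",np.hstack([cv2.resize(c["color"][60:360,180:480],(400,400)),cv2.resize(w,(400,300))[:,:].copy().__class__ and cv2.copyMakeBorder(cv2.resize(w,(400,300)),0,100,0,0,0)]))
```

```text
pos [ 0.6014 -0.1214  0.2839] down [ 0.006 -0.001 -1.   ] jaw yaw -82.72 shift [  0.28  -9.95 -33.68] spin 0.029 t 4.05 q7 -1.25 gap 0.0539 F [ 0.2 -0.4 -4.1]
```

View pics/s2c.png

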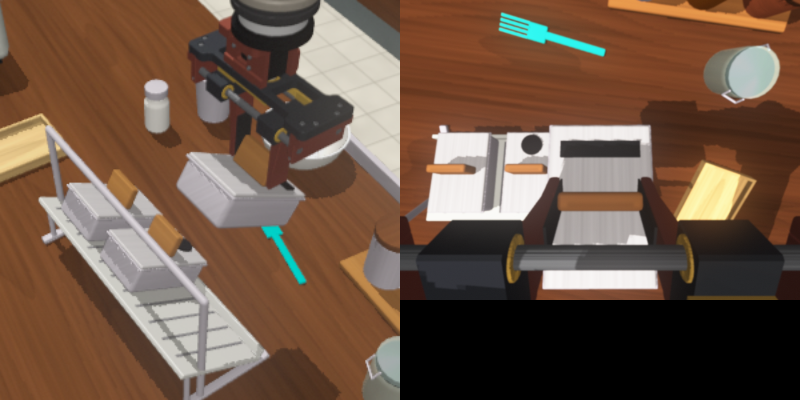

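>>> {"api": "servo_tool", "payload": {"moves": [{"hand":4,"x":-2,"y":0,"z":0,"spin":0},{"hand":4,"x":-4,"y":-0.5,"z":-1.5,"spin":-0.05},{"hand":4,"x":-6,"y":-1.5,"z":-4.5,"spin":-0.15},{"hand":4,"x":-6.7,"y":-2.5,"z":-8,"spin":-0.27},{"hand":4,"x":-6.7,"y":-3.5,"z":-12,"spin":-0.4},{"hand":4,"x":-6.7,"y":-4.7,"z":-16,"spin":-0.53},{"hand":4,"x":-6.7,"y":-5.9,"z":-20,"spin":-0.66},{"hand":4,"x":-6.7,"y":-7.1,"z":-24,"spin":-0.79},{"hand":4,"x":-6.7,"y":-8.2,"z":-28,"spin":-0.92},{"hand":4,"x":-6.7,"y":-9.2,"z":-31,"spin":-1.05},{"hand":4,"x":-6.7,"y":-9.9,"z":-33,"spin":-1.17},{"hand":4,"x":-6.7,"y":-10,"z":-33.7,"spin":-1.27}]}}

```text
clock: 5.35
position: [0.4551, 0.2033, 0.3456]
tool_rot: [0.703, 0.058, 0.706, -0.058]
force: [0.5, -0.0, -3.7]
finger_gap: 0.054
```

>>> {"api": "servo_tool", "payload": {"moves": [{"hand":4,"x":0,"y":0,"z":0,"spin":0},{"hand":4,"x":0,"y":0,"z":0,"spin":0}]}}

```text
clock: 5.55
position: [0.4573, 0.2, 0.3463]
tool_rot: [0.704, 0.062, 0.705, -0.063]
force: [-0.4, -0.2, -4.6]
finger_gap: 0.0542
```

Run:
```python
from h import *
to(.46,.2,.35,-10)
c=snap("wrist","w3"); im=c["color"]
for z in(.018,.008):
  for b in sorted(blobs(wood(im),800),key=lambda b:-b[0])[:3]:
    P=np.float32([plane(c,p[::-1],z)[:2] for p in np.argwhere(b[3])]); print(z,b[0],b[1],b[2],cv2.minAreaRect(P))
```

```text
pos [0.4573 0.2    0.3463] down [-0.002 -0.001 -1.   ] jaw yaw -10.1 shift [-0.37  0.05  0.27] spin -0.002 t 5.55 q7 -0.72 gap 0.0542 F [-0.4 -0.2 -4.6]
0.018 16059 [267.1  57.6] [170   0 188 124] ((0.4185326397418976, 0.3451794981956482), (0.19195349514484406, 0.10690811276435852), 5.725874900817871)
0.008 16059 [267.1  57.6] [170   0 188 124] ((0.4174041152000427, 0.34648534655570984), (0.19593343138694763, 0.10912477225065231), 5.7258806228637695)
```

View pics/w3.png

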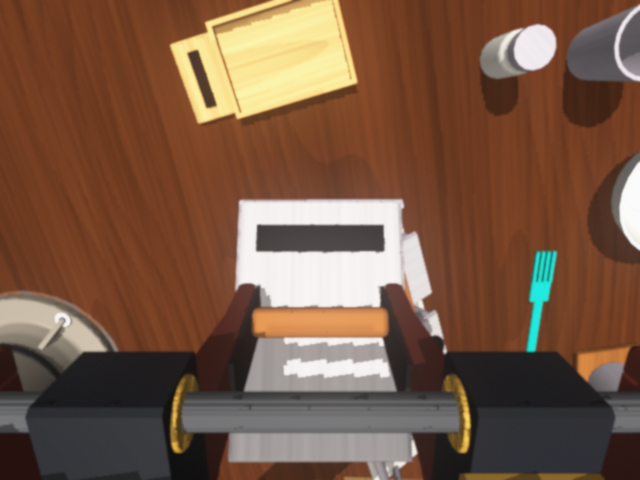

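Run:
```python
from h import *
c=pickle.load(open("w3.pkl","rb"));im=c["color"]
m=dark(im).copy(); k=np.zeros_like(m);k[30:120,170:235]=m[30:120,170:235]
b=max(blobs(k),key=lambda b:b[0]); t=plane(c,b[1],.008);print("tag",b[0],b[1],t, cv2.minAreaRect(np.float32([plane(c,p[::-1],.008)[:2] for p in np.argwhere(b[3])])))
cs=max(cv2.findContours(wood(im).astype(np.uint8)[:140,150:380].copy(),0,1)[0],key=cv2.contourArea)
print((cv2.approxPolyDP(cs,4,True)[:,0]+[150,0]).tolist())
for p in((356,84),(238,118),(207,22)): print(p,plane(c,p,.018)[:2],plane(c,p,.0)[:2])
a=np.radians(5.73);print("from tag",t[:2]+.097*np.array([np.cos(a),np.sin(a)]))
```

```text
Traceback (most recent call last):
ValueError: max() iterable argument is empty
```

Run:
```python
from h import *
c=pickle.load(open("w3.pkl","rb"));im=c["color"]
m=im.max(2)<75; k=np.zeros_like(m);k[45:112,182:222]=m[45:112,182:222]
b=max(blobs(k),key=lambda b:b[0]); t=plane(c,b[1],.008);print("tag",b[0],b[1],t, cv2.minAreaRect(np.float32([plane(c,p[::-1],.008)[:2] for p in np.argwhere(b[3])])))
cs=max(cv2.findContours(wood(im).astype(np.uint8)[:140,150:380].copy(),0,1)[0],key=cv2.contourArea)
print((cv2.approxPolyDP(cs,4,True)[:,0]+[150,0]).tolist())
for p in((356,84),(238,118),(207,22)): print(p,plane(c,p,.018)[:2],plane(c,p,.0)[:2])
a=np.radians(5.73);print("from tag",t[:2]+.097*np.array([np.cos(a),np.sin(a)]))
```

```text
Traceback (most recent call last):
ValueError: max() iterable argument is empty
```

Run:
```python
from h import *
c=pickle.load(open("w3.pkl","rb"));im=c["color"]
print(im[80,202],im[80,190],im[80,180])
m=im.max(2)<110; k=np.zeros_like(m);k[46:112,182:222]=m[46:112,182:222]
B=[b for b in blobs(k) if 150<b[0]<1500]
for b in B:
  t=plane(c,b[1],.008);print("tag",b[0],b[1],b[2],t, cv2.minAreaRect(np.float32([plane(c,p[::-1],.008)[:2] for p in np.argwhere(b[3])])))
  for a in(5.7,):
    a=np.radians(a);print("from tag",t[:2]+.097*np.array([np.cos(a),np.sin(a)]))
cs=max(cv2.findContours(wood(im).astype(np.uint8)[:140,150:380].copy(),0,1)[0],key=cv2.contourArea)
print((cv2.approxPolyDP(cs,4,True)[:,0]+[150,0]).tolist())
for p in((356,84),(238,118),(207,22)): print(p,plane(c,p,.018)[:2],plane(c,p,.0)[:2])
```

```text
[45 59 80] [162 237 251] [ 43  77 133]
tag 507 [201.6  78.4] [189  51  26  56] [0.3431611 0.3390006 0.008    ] ((0.34338220953941345, 0.3380799889564514), (0.01068149134516716, 0.060036931186914444), 5.81455135345459)
from tag [0.43968149 0.34863462]
[[338, 0], [270, 0], [205, 21], [204, 33], [171, 43], [197, 122], [233, 113], [243, 118], [355, 84]]
(356, 84) [0.5167617  0.30151343] [0.51839639 0.30223432]
(238, 118) [0.37617428 0.28890618] [0.37256201 0.28915655]
(207, 22) [0.36667425 0.39205544] [0.36270742 0.39615551]
```

Run:
```python
from h import *
to(.4828,.3516,.20,-84.4)
```

```text
pos [0.4575 0.1997 0.3466] down [-0.001 -0.001 -1.   ] jaw yaw -10.13 shift [14.64 15.42 -0.17] spin 1.296 t 5.6 q7 -0.72 gap 0.0541 F [ 0.7 -1.  -4.6]
```

>>> {"api": "servo_tool", "payload": {"moves": [{"hand":4,"x":0.5,"y":1,"z":0,"spin":0.1},{"hand":4,"x":1.5,"y":3,"z":0,"spin":0.22},{"hand":4,"x":3,"y":6,"z":0,"spin":0.36},{"hand":4,"x":4.5,"y":9,"z":0,"spin":0.5},{"hand":4,"x":6,"y":12,"z":-0.1,"spin":0.64},{"hand":4,"x":8,"y":14,"z":-0.1,"spin":0.78},{"hand":4,"x":10,"y":15,"z":-0.2,"spin":0.92},{"hand":4,"x":12,"y":15.4,"z":-0.2,"spin":1.05},{"hand":4,"x":13.5,"y":15.4,"z":-0.2,"spin":1.17},{"hand":4,"x":14.4,"y":15.4,"z":-0.2,"spin":1.26},{"hand":4,"x":14.6,"y":15.4,"z":-0.2,"spin":1.296},{"hand":4,"x":14.6,"y":15.4,"z":-0.2,"spin":1.296}]}}

```text
clock: 6.8
position: [0.4824, 0.3516, 0.2006]
tool_rot: [0.524, 0.474, 0.524, -0.475]
force: [0.7, -0.1, -3.9]
finger_gap: 0.0537
```

>>> {"api": "servo_tool", "payload": {"moves": [{"hand":4,"x":0,"y":0,"z":0,"spin":0},{"hand":4,"x":0,"y":0,"z":0,"spin":0}]}}

```text
clock: 7.0
position: [0.4825, 0.3526, 0.2019]
tool_rot: [0.525, 0.474, 0.525, -0.474]
force: [-0.1, -0.1, -3.9]
finger_gap: 0.0541
```

Run:
```python
from h import *
to(.4828,.3516,.10,-84.4)
a=snap("side","s4")["color"];b=snap("wrist","w4")["color"]
cv2.imwrite("pics/s4c.png",np.hstack([cv2.resize(a[60:260,60:310],(500,400)),cv2.resize(b[:, 160:500],(284,400))]))
```

```text
pos [0.4825 0.3526 0.2019] down [ 0.  0. -1.] jaw yaw -84.2 shift [10.19  0.02  0.11] spin 0.004 t 7.0 q7 -2.19 gap 0.0541 F [-0.1 -0.1 -3.9]
```

View pics/s4c.png

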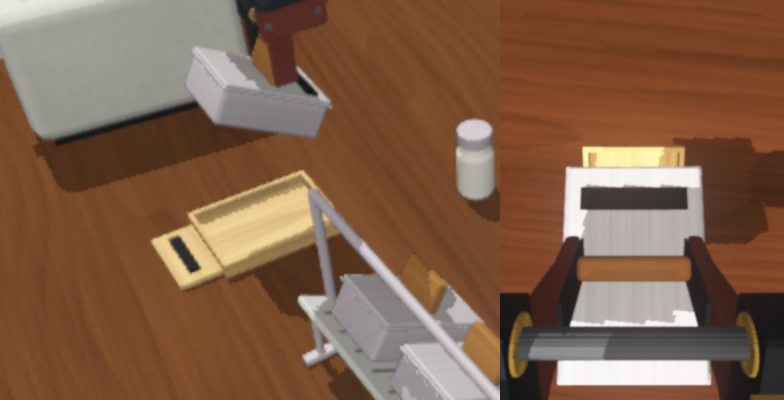

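Run:
```python
from h import *
D=pickle.load(open("c0.pkl","rb"))["side"]
for p in((80,124),(188,91)): print(plane(D,p,0))
for p in((50,68),(185,38)): print(plane(D,p,.15))
```

```text
[0.24947025 0.66156232 0.        ]
[0.53800872 0.67904404 0.        ]
[0.23378599 0.67796115 0.15      ]
[0.55507945 0.66979832 0.15      ]
```

>>> {"api": "servo_tool", "payload": {"moves": [{"hand":4,"x":2,"y":0,"z":0.1,"spin":0},{"hand":4,"x":5,"y":0,"z":0.1,"spin":0},{"hand":4,"x":8,"y":0,"z":0.1,"spin":0},{"hand":4,"x":9.5,"y":0,"z":0.1,"spin":0},{"hand":4,"x":10.4,"y":0,"z":0.1,"spin":0},{"hand":4,"x":10.8,"y":0,"z":0.1,"spin":0},{"hand":4,"x":11,"y":0,"z":0.1,"spin":0},{"hand":4,"x":11,"y":0,"z":0.1,"spin":0}]}}

```text
clock: 7.9
position: [0.4827, 0.3524, 0.0925]
tool_rot: [0.525, 0.474, 0.525, -0.473]
force: [-0.2, 0.2, -4.2]
finger_gap: 0.0538
```

>>> {"api": "servo_tool", "payload": {"moves": [{"hand":4,"x":0.2,"y":0,"z":0,"spin":0},{"hand":4,"x":0.4,"y":0,"z":0,"spin":0},{"hand":4,"x":0.6,"y":0,"z":0,"spin":0},{"hand":4,"x":0.6,"y":0,"z":0,"spin":0}]}}

```text
clock: 8.3
position: [0.4817, 0.3521, 0.086]
tool_rot: [0.525, 0.474, 0.525, -0.474]
force: [-2.7, 0.1, 1.6]
finger_gap: 0.0539
```

>>> {"api": "servo_tool", "payload": {"moves": [{"hand":4,"x":0.15,"y":-0.4,"z":0,"spin":0},{"hand":4,"x":0.25,"y":-0.8,"z":0,"spin":0},{"hand":4,"x":0.35,"y":-1.2,"z":0,"spin":0},{"hand":4,"x":0.5,"y":-1.56,"z":0,"spin":0},{"hand":4,"x":0.5,"y":-1.56,"z":0,"spin":0}], "squeeze": 12}}

```text
clock: 8.8
position: [0.4655, 0.3504, 0.0803]
tool_rot: [0.525, 0.473, 0.525, -0.474]
force: [-1.8, 0.8, -0.9]
finger_gap: 0.0539
```

```bash
cat >> h.py <<'E'
def lid(c):
    """tilt of the held tin from its lid outline in the wrist view (bright, grey): corner widths"""
    h=cv2.cvtColor(c["color"],cv2.COLOR_BGR2HSV); return (h[...,1]<40)&(h[...,2]>110)
E
python3 - <<'E'
from h import *
to(.441,.3475,.065,-84.4)
c=snap("wrist","w5"); m=lid(c)
for r in range(150,480,15):
    x=np.flatnonzero(m[r]); x=x[(x>200)&(x<450)]
    if len(x): print(r,x.min(),x.max(),end="; ")
E
```

```text
pos [0.4655 0.3504 0.0803] down [-0.001 -0.    -1.   ] jaw yaw -84.13 shift [ 1.53 -2.47  0.04] spin 0.005 t 8.8 q7 -2.21 gap 0.0539 F [-1.8  0.8 -0.9]
195 226 404; 210 227 405; 225 229 405; 240 230 405; 255 233 405; 270 233 405; 285 233 406; 300 259 380; 345 255 384; 360 251 388; 375 247 393; 390 243 397; 405 284 290; 420 201 408; 435 234 406;
```

>>> {"api": "servo_tool", "payload": {"moves": [{"hand":4,"x":0.15,"y":-0.35,"z":0,"spin":0},{"hand":4,"x":0.31,"y":-0.7,"z":0,"spin":0},{"hand":4,"x":0.5,"y":-1.1,"z":0,"spin":0},{"hand":4,"x":0.7,"y":-1.4,"z":0,"spin":0},{"hand":4,"x":0.9,"y":-1.7,"z":0,"spin":0},{"hand":4,"x":1.1,"y":-2,"z":0,"spin":0},{"hand":4,"x":1.25,"y":-2.25,"z":0,"spin":0},{"hand":4,"x":1.25,"y":-2.25,"z":0,"spin":0}]}}

```text
clock: 9.65
position: [0.4437, 0.3478, 0.0678]
tool_rot: [0.525, 0.474, 0.525, -0.474]
force: [-0.7, 0.0, -3.1]
finger_gap: 0.0538
```

Run:
```python
from h import *
to(.441,.3475,.065,-84.4)
c=snap("wrist","w6"); m=lid(c)
for r in range(150,480,15):
    x=np.flatnonzero(m[r]); x=x[(x>200)&(x<450)]
    if len(x): print(r,x.min(),x.max(),end="; ")
a=snap("side","s6")["color"]
cv2.imwrite("pics/s6c.png",np.hstack([cv2.resize(a[90:240,100:300],(400,300)),cv2.resize(c["color"],(400,300))]))
```

```text
pos [0.4437 0.3478 0.0678] down [-0.001 -0.001 -1.   ] jaw yaw -84.16 shift [ 0.28 -0.28  0.01] spin 0.004 t 9.65 q7 -2.23 gap 0.0538 F [-0.7  0.  -3.1]
180 227 412; 195 228 411; 210 229 410; 225 230 409; 240 231 408; 255 231 408; 270 232 407; 285 233 406; 360 252 389; 375 247 393; 390 243 396; 420 201 284;
```

View pics/s6c.png

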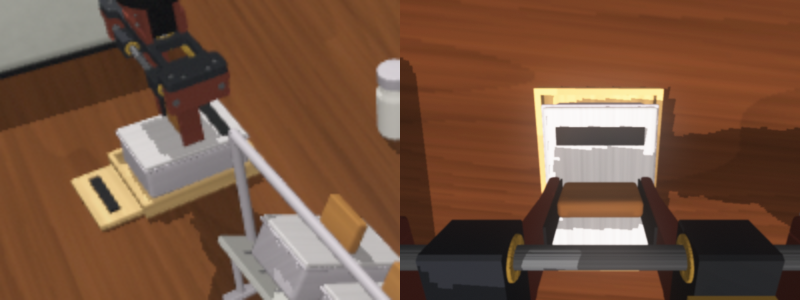

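>>> {"api": "servo_tool", "payload": {"moves": [{"hand":4,"x":0.1,"y":-0.1,"z":0,"spin":0},{"hand":4,"x":0.2,"y":-0.2,"z":0,"spin":0},{"hand":4,"x":0.3,"y":-0.25,"z":0,"spin":0},{"hand":4,"x":0.35,"y":-0.25,"z":0,"spin":0},{"hand":4,"x":0.35,"y":-0.25,"z":0,"spin":0}]}}

```text
clock: 10.25
position: [0.4413, 0.3477, 0.0649]
tool_rot: [0.525, 0.474, 0.525, -0.474]
force: [-4.2, -1.6, 5.5]
finger_gap: 0.0538
```

```bash
cat >> h.py <<'E'
def rel(X,c,yaw):
    a=np.radians(yaw); d=np.array(X)[:2]-c; return np.array([[np.cos(a),np.sin(a)],[-np.sin(a),np.cos(a)]])@d*1e3
E
python3 - <<'E'
from h import *
c=snap("wrist","w7"); m=lid(c); im=c["color"]
n=np.array([.441,.3475])
for col in(250,280,320,360,390):
    x=np.flatnonzero(m[100:300,col]); w=np.flatnonzero(wood(im)[100:300,col])
    print(col,x[:1]+100,rel(plane(c,(col,x[0]+100),.051),n,5.6),"wood",w[:1]+100,rel(plane(c,(col,w[0]+100),.018),n,5.6) if len(w) else "")
for r in(190,220,250):
    x=np.flatnonzero(m[r,200:450])+200; w=np.flatnonzero(wood(im)[r,180:470])+180
    print(r,x.min(),x.max(),rel(plane(c,(x.min(),r),.051),n,5.6),rel(plane(c,(x.max(),r),.051),n,5.6),"wood",w.min(),w.max(),rel(plane(c,(w.min(),r),.018),n,5.6),rel(plane(c,(w.max(),r),.018),n,5.6))
E
```

```text
250 [163] [63.71640179 28.36710294] wood [135] [73.06516347 33.43656488]
280 [162] [64.19501568 15.78279754] wood [135] [73.13929102 18.7097268 ]
320 [161] [64.69400313 -0.96632627] wood [136] [72.76149019 -0.92772603]
360 [161] [ 64.77849391 -17.70397261] wood [136] [ 72.8604036  -20.57661408]
390 [163] [ 64.01264668 -30.30589411] wood [136] [ 72.93458574 -35.31270048]
190 226 413 [52.20847011 39.20105508] [ 52.61379354 -40.82714041] wood 215 419 [45.64190182 52.6997521 ] [ 46.17092363 -51.75179898]
220 229 411 [38.90278866 38.78636867] [ 39.30822198 -40.97671066] wood 218 417 [29.7219864  52.33918868] [ 30.25236314 -52.00468111]
250 231 409 [24.93851189 38.8003441 ] [ 25.34634158 -41.1336586 ] wood 221 414 [13.01681446 51.96084032] [ 13.54586786 -51.73282799]
```

>>> {"api": "servo_tool", "payload": {"moves": [{"hand":4,"x":-0.05,"y":0,"z":0,"spin":0},{"hand":5.8,"x":-0.05,"y":0,"z":0,"spin":0},{"hand":7,"x":-0.05,"y":0,"z":0,"spin":0},{"hand":7.5,"x":-0.05,"y":0,"z":0,"spin":0},{"hand":7.5,"x":-0.05,"y":0,"z":0,"spin":0},{"hand":7.5,"x":-1,"y":0,"z":0,"spin":0},{"hand":7.5,"x":-3,"y":0,"z":0,"spin":0},{"hand":7.5,"x":-6,"y":0,"z":0,"spin":0},{"hand":8.7,"x":-11,"y":0,"z":0,"spin":0},{"hand":8.7,"x":-16,"y":0,"z":0,"spin":0},{"hand":8.7,"x":-21,"y":0,"z":0,"spin":0},{"hand":8.7,"x":-23,"y":0,"z":0,"spin":0}]}}

```text
clock: 11.5
position: [0.4433, 0.349, 0.301]
tool_rot: [0.525, 0.477, 0.525, -0.471]
force: [-0.0, 0.8, -0.1]
finger_gap: 0.0869
```

Run:
```python
from h import *
to(.5355,-.0235,.29,-82.7)
c=snap("wrist","w8"); m=lid(c); n=np.array([.441,.3475])
b=max(blobs(m),key=lambda b:b[0]); P=np.float32([rel(plane(c,p[::-1],.051),n,5.6) for p in np.argwhere(b[3])]); print(b[0],b[2],cv2.minAreaRect(P))
b=max(blobs(wood(c["color"])),key=lambda b:b[0]);print(b[0],b[2])
```

```text
pos [0.4433 0.349  0.301 ] down [ 0.006  0.006 -1.   ] jaw yaw -84.18 shift [ 0.94  5.4  38.  ] spin -0.026 t 11.5 q7 -2.24 gap 0.0869 F [-0.   0.8 -0.1]
23172 [  0  86  99 265] ((-44.16962432861328, 288.3607177734375), (109.4654541015625, 303.3432922363281), 76.61137390136719)
4888 [272 125 100 165]
```

>>> {"api": "servo_tool", "payload": {"moves": [{"hand":8.7,"x":0,"y":0.7,"z":5,"spin":0},{"hand":8.7,"x":0,"y":1.4,"z":10,"spin":0},{"hand":8.7,"x":0,"y":2.1,"z":15,"spin":-0.026},{"hand":8.7,"x":0,"y":2.8,"z":20,"spin":-0.026},{"hand":8.7,"x":0,"y":3.5,"z":25,"spin":-0.026},{"hand":8.7,"x":0.5,"y":4.2,"z":30,"spin":-0.026},{"hand":8.7,"x":0.9,"y":5,"z":35,"spin":-0.026},{"hand":8.7,"x":0.9,"y":5.4,"z":38,"spin":-0.026},{"hand":8.7,"x":0.9,"y":5.4,"z":38,"spin":-0.026},{"hand":8.7,"x":0.9,"y":5.4,"z":38,"spin":-0.026}]}}

```text
clock: 12.55
position: [0.5338, -0.0252, 0.2856]
tool_rot: [0.53, 0.468, 0.531, -0.468]
force: [-0.0, 0.6, -0.2]
finger_gap: 0.0868
```

Run:
```python
from h import *
to(.5363,-.0226,.1005,-82.7)
c=snap("wrist","w9"); im=c["color"]
for b in blobs(orange(im),700): 
    if 195<b[1][1]<225: print(b[0],b[1],b[2],plane(c,b[1],.115))
d=snap("side","s9");k=lid(d); k[:130]=0;k[210:]=0;k[:,:150]=0;k[:,236:]=0
b=max(blobs(k),key=lambda b:b[0]);print("placed lid centroid",b[0],b[1],b[2],plane(d,b[1],.051))
s=snap("scene","c9");k=lid(s); k[:250]=0;k[360:]=0;k[:,:440]=0;k[:,550:]=0
b=max(blobs(k),key=lambda b:b[0]);print("placed lid centroid",b[0],b[1],b[2],plane(s,b[1],.051))
```

```text
pos [ 0.5338 -0.0252  0.2856] down [-0.  0. -1.] jaw yaw -82.78 shift [18.51  0.29 -0.22] spin -0.001 t 12.55 q7 -1.45 gap 0.0868 F [-0.   0.6 -0.2]
1053 [189.5 209.2] [158 201  63  19] [0.52506736 0.08272942 0.115     ]
1099 [318.1 208.9] [288 200  61  19] [ 0.53900517 -0.0243851   0.115     ]
placed lid centroid 2141 [196.8 169.2] [158 139  78  71] [0.44013193 0.30045494 0.051     ]
placed lid centroid 1852 [485.8 313.6] [452 282  70  63] [0.46038177 0.36005121 0.051     ]
```

>>> {"api": "servo_tool", "payload": {"moves": [{"hand":8.7,"x":4,"y":0.29,"z":-0.16,"spin":0},{"hand":8.7,"x":9,"y":0.29,"z":-0.16,"spin":0},{"hand":8.7,"x":13,"y":0.29,"z":-0.16,"spin":0},{"hand":8.7,"x":16,"y":0.29,"z":-0.16,"spin":0},{"hand":8.7,"x":17.5,"y":0.29,"z":-0.16,"spin":0},{"hand":8.7,"x":18.2,"y":0.29,"z":-0.16,"spin":0},{"hand":8.7,"x":18.5,"y":0.29,"z":-0.16,"spin":0},{"hand":8.7,"x":18.5,"y":0.29,"z":-0.16,"spin":0}]}}

```text
clock: 13.5
position: [0.5372, -0.0222, 0.1011]
tool_rot: [0.531, 0.467, 0.531, -0.467]
force: [0.6, -0.7, 0.9]
finger_gap: 0.087
```

>>> {"api": "servo_tool", "payload": {"moves": [{"hand":5,"x":0,"y":0,"z":0,"spin":0},{"hand":4,"x":0,"y":0,"z":0,"spin":0},{"hand":4,"x":0,"y":0,"z":0,"spin":0},{"hand":4,"x":0,"y":0,"z":0,"spin":0},{"hand":4,"x":0,"y":0,"z":0,"spin":0},{"hand":4,"x":0,"y":0,"z":0,"spin":0},{"hand":4,"x":0,"y":0,"z":0,"spin":0}], "squeeze": 20}}

```text
clock: 14.2
position: [0.5369, -0.0229, 0.1009]
tool_rot: [0.531, 0.467, 0.531, -0.467]
force: [-0.7, 0.8, 3.6]
finger_gap: 0.0539
```

>>> {"api": "servo_tool", "payload": {"moves": [{"hand":4,"x":-0.43,"y":0.25,"z":0,"spin":0},{"hand":4,"x":-1.3,"y":0.75,"z":0,"spin":0},{"hand":4,"x":-2.6,"y":1.5,"z":0,"spin":0},{"hand":4,"x":-4.3,"y":2.5,"z":0,"spin":0},{"hand":4,"x":-6.1,"y":3.5,"z":0,"spin":0},{"hand":4,"x":-8,"y":4.5,"z":0,"spin":0},{"hand":4,"x":-10,"y":5,"z":0,"spin":0},{"hand":4,"x":-13,"y":5,"z":0,"spin":0},{"hand":4,"x":-17,"y":5,"z":0,"spin":0},{"hand":4,"x":-21,"y":5,"z":0,"spin":0},{"hand":4,"x":-24,"y":5,"z":0,"spin":0},{"hand":4,"x":-25,"y":5,"z":0,"spin":0}]}}

```text
clock: 15.4
position: [0.5878, -0.0165, 0.3546]
tool_rot: [0.532, 0.469, 0.529, -0.466]
force: [0.0, 0.6, -2.8]
finger_gap: 0.0537
```

Run:
```python
from h import *
to(.36,-.33,.355,-105)
```

```text
pos [ 0.5878 -0.0165  0.3546] down [ 0.006  0.001 -1.   ] jaw yaw -82.69 shift [ -0.2  -26.58  28.2 ] spin 0.389 t 15.4 q7 -1.45 gap 0.0537 F [ 0.   0.6 -2.8]
```

>>> {"api": "servo_tool", "payload": {"moves": [{"hand":4,"x":0,"y":0,"z":1,"spin":0},{"hand":4,"x":0,"y":-1,"z":4,"spin":0.03},{"hand":4,"x":0,"y":-3,"z":8,"spin":0.1},{"hand":4,"x":0,"y":-5,"z":12,"spin":0.16},{"hand":4,"x":0,"y":-8,"z":16,"spin":0.2},{"hand":4,"x":0,"y":-11,"z":19,"spin":0.24},{"hand":4,"x":0,"y":-14,"z":22,"spin":0.28},{"hand":4,"x":0,"y":-17.5,"z":24.5,"spin":0.32},{"hand":4,"x":0,"y":-21,"z":26.5,"spin":0.36},{"hand":4,"x":0,"y":-24,"z":27.7,"spin":0.389},{"hand":4,"x":0,"y":-26,"z":28.1,"spin":0.389},{"hand":4,"x":0,"y":-26.6,"z":28.2,"spin":0.389}]}}

```text
clock: 16.6
position: [0.3562, -0.3304, 0.3501]
tool_rot: [0.43, 0.561, 0.431, -0.561]
force: [0.6, 0.6, -2.2]
finger_gap: 0.0539
```

>>> {"api": "servo_tool", "payload": {"moves": [{"hand":4,"x":0,"y":0,"z":0,"spin":0},{"hand":4,"x":0,"y":0,"z":0,"spin":0}]}}

```text
clock: 16.8
position: [0.3601, -0.3287, 0.3506]
tool_rot: [0.432, 0.56, 0.432, -0.56]
force: [1.2, 0.3, -3.0]
finger_gap: 0.0541
```

Run:
```python
from h import *
to(.36,-.33,.355,-105)
c=snap("wrist","w10"); im=c["color"]
b=max(blobs(wood(im)),key=lambda b:b[0]); print(b[0],b[1],b[2])
cs=max(cv2.findContours(b[3].astype(np.uint8),0,1)[0],key=cv2.contourArea)
for p in cv2.approxPolyDP(cs,4,True)[:,0]: print(p,plane(c,p,.018)[:2].round(4))
```

```text
pos [ 0.3601 -0.3287  0.3506] down [ 0.001  0.    -1.   ] jaw yaw -104.77 shift [-0.44  0.03  0.13] spin 0.004 t 16.8 q7 -1.18 gap 0.0541 F [ 1.2  0.3 -3. ]
33569 [578.9 143.5] [503   0 137 298]
[639   0] [ 0.4635 -0.7131]
[610   1] [ 0.4705 -0.6828]
[503  36] [ 0.4656 -0.567 ]
[537 297] [ 0.1341 -0.574 ]
[639 275] [ 0.1323 -0.7079]
```

View pics/w10.png

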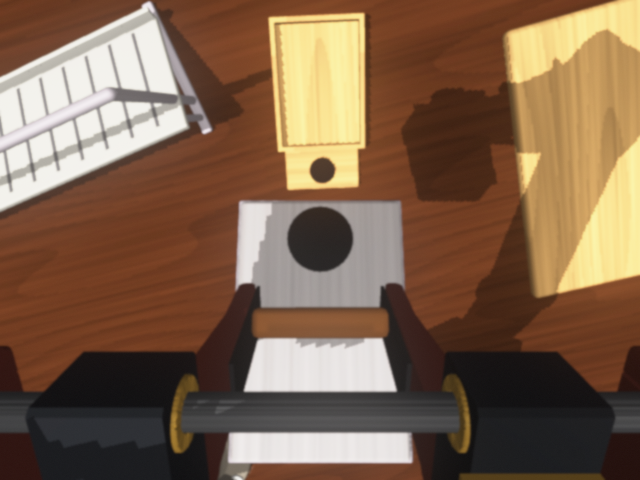

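The round-tag nest is fully in view, tray corners about (270,17), (365,14), (367,150), (278,152), and the held tin has the round tag. Measuring the nest.

Run:
```python
from h import *
c=pickle.load(open("w10.pkl","rb")); im=c["color"]
k=wood(im); k[:,:255]=0;k[:,385:]=0;k[195:]=0
b=max(blobs(k),key=lambda b:b[0]); print(b[0],b[1],b[2])
cs=max(cv2.findContours(b[3].astype(np.uint8),0,1)[0],key=cv2.contourArea)
for p in cv2.approxPolyDP(cs,3,True)[:,0]: print(p,plane(c,p,.018)[:2].round(4))
print(cv2.minAreaRect(np.float32([plane(c,p[0],.016)[:2] for p in cs])))
m=(im.max(2)<110)&(np.indices(im.shape[:2])[0]<185)&(np.indices(im.shape[:2])[0]>155);m[:,:300]=0;m[:,345:]=0
b=max(blobs(m),key=lambda b:b[0]);t=plane(c,b[1],.008);print("tag",b[0],b[1],t)
```

```text
15106 [319.2  95. ] [268  12  98 179]
[362  12] [ 0.5283 -0.4214]
[268  17] [ 0.5496 -0.3211]
[277 151] [ 0.4094 -0.2895]
[285 154] [ 0.4035 -0.2978]
[289 190] [ 0.3601 -0.2903]
[358 185] [ 0.3444 -0.3744]
[358 150] [ 0.3857 -0.384 ]
[365 147] [ 0.387  -0.3929]
((0.44508233666419983, -0.35169801115989685), (0.10710357874631882, 0.19354408979415894), 77.53289031982422)
tag 423 [322. 170.] [ 0.37214383 -0.33573808  0.008     ]
```

Run:
```python
from h import *
to(.5066,-.3646,.20,-102.2)
```

```text
pos [ 0.3602 -0.3288  0.3506] down [ 0.  0. -1.] jaw yaw -104.77 shift [15.06 15.07 -0.26] spin -0.045 t 16.85 q7 -1.18 gap 0.0534 F [ 0.4 -0.2 -2. ]
```

>>> {"api": "servo_tool", "payload": {"moves": [{"hand":4,"x":0,"y":1,"z":0,"spin":-0.045},{"hand":4,"x":0,"y":4,"z":-0.1,"spin":-0.045},{"hand":4,"x":1,"y":8,"z":-0.2,"spin":-0.045},{"hand":4,"x":4,"y":11.5,"z":-0.26,"spin":-0.045},{"hand":4,"x":8,"y":14,"z":-0.26,"spin":-0.045},{"hand":4,"x":12,"y":15.1,"z":-0.26,"spin":-0.045},{"hand":4,"x":14.5,"y":15.1,"z":-0.26,"spin":-0.045},{"hand":4,"x":15,"y":15.1,"z":-0.26,"spin":-0.045},{"hand":4,"x":15,"y":15.1,"z":-0.26,"spin":-0.045},{"hand":4,"x":15,"y":15.1,"z":-0.26,"spin":-0.045}]}}

```text
clock: 17.85
position: [0.5061, -0.3668, 0.2023]
tool_rot: [0.444, 0.551, 0.442, -0.551]
force: [-0.6, -0.2, -2.3]
finger_gap: 0.0537
```

>>> {"api": "servo_tool", "payload": {"moves": [{"hand":4,"x":2,"y":0,"z":0,"spin":0},{"hand":4,"x":5,"y":0,"z":0,"spin":0},{"hand":4,"x":8,"y":0,"z":0,"spin":0},{"hand":4,"x":9.5,"y":0,"z":0,"spin":0},{"hand":4,"x":10.3,"y":0,"z":0,"spin":0},{"hand":4,"x":10.7,"y":0,"z":0,"spin":0},{"hand":4,"x":10.7,"y":0,"z":0,"spin":0}]}}

```text
clock: 18.55
position: [0.5056, -0.367, 0.0946]
tool_rot: [0.444, 0.551, 0.443, -0.551]
force: [-0.4, 0.6, -3.0]
finger_gap: 0.054
```

Run:
```python
from h import *
to(.5066,-.3646,.086,-102.2)
```

```text
pos [ 0.5056 -0.367   0.0946] down [ 0.001 -0.001 -1.   ] jaw yaw -102.39 shift [ 0.86  0.05 -0.25] spin -0.003 t 18.55 q7 -0.96 gap 0.054 F [-0.4  0.6 -3. ]
```

>>> {"api": "servo_tool", "payload": {"moves": [{"hand":4,"x":0.1,"y":0,"z":-0.25,"spin":0},{"hand":4,"x":0.3,"y":0,"z":-0.25,"spin":0},{"hand":4,"x":0.5,"y":0,"z":-0.25,"spin":0},{"hand":4,"x":0.7,"y":0,"z":-0.25,"spin":0},{"hand":4,"x":0.85,"y":0,"z":-0.25,"spin":0},{"hand":4,"x":0.85,"y":0,"z":-0.25,"spin":0}]}}

```text
clock: 19.15
position: [0.5057, -0.3642, 0.086]
tool_rot: [0.443, 0.551, 0.443, -0.551]
force: [-1.5, 1.4, 5.4]
finger_gap: 0.0542
```

>>> {"api": "servo_tool", "payload": {"moves": [{"hand":4,"x":0.1,"y":-0.4,"z":0,"spin":0},{"hand":4,"x":0.2,"y":-0.8,"z":0,"spin":0},{"hand":4,"x":0.35,"y":-1.2,"z":0,"spin":0},{"hand":4,"x":0.5,"y":-1.56,"z":0,"spin":0},{"hand":4,"x":0.5,"y":-1.56,"z":0,"spin":0}], "squeeze": 12}}

```text
clock: 19.65
position: [0.4891, -0.3606, 0.0798]
tool_rot: [-0.443, -0.551, -0.443, 0.551]
force: [-2.6, 0.9, 3.0]
finger_gap: 0.054
```

Run:
```python
from h import *
to(.4656,-.3558,.065,-102.2)
c=snap("wrist","w11"); m=lid(c)
for r in range(150,480,15):
    x=np.flatnonzero(m[r]); x=x[(x>200)&(x<450)]
    if len(x): print(r,x.min(),x.max(),end="; ")
```

```text
pos [ 0.4891 -0.3606  0.0798] down [-0.001  0.001 -1.   ] jaw yaw -102.42 shift [ 1.48 -2.4   0.04] spin -0.004 t 19.65 q7 -0.95 gap 0.054 F [-2.6  0.9  3. ]
180 226 259; 195 227 404; 210 228 404; 225 229 404; 240 230 405; 255 233 405; 270 233 405; 285 233 405; 300 259 380; 345 255 385; 360 251 389; 375 247 393; 390 243 397; 405 267 382; 420 201 449; 435 234 406;
```

Same lid outline as the first tin at this stage, about 18° tilt. Continuing the arc.

>>> {"api": "servo_tool", "payload": {"moves": [{"hand":4,"x":0.15,"y":-0.35,"z":0,"spin":0},{"hand":4,"x":0.31,"y":-0.7,"z":0,"spin":0},{"hand":4,"x":0.5,"y":-1.1,"z":0,"spin":0},{"hand":4,"x":0.7,"y":-1.4,"z":0,"spin":0},{"hand":4,"x":0.9,"y":-1.7,"z":0,"spin":0},{"hand":4,"x":1.1,"y":-2,"z":0,"spin":0},{"hand":4,"x":1.25,"y":-2.25,"z":0,"spin":0},{"hand":4,"x":1.25,"y":-2.25,"z":0,"spin":0}]}}

```text
clock: 20.5
position: [0.4678, -0.3557, 0.0673]
tool_rot: [-0.443, -0.551, -0.443, 0.551]
force: [0.5, -0.1, -2.3]
finger_gap: 0.0539
```

>>> {"api": "servo_tool", "payload": {"moves": [{"hand":4,"x":0.1,"y":-0.1,"z":0,"spin":0},{"hand":4,"x":0.2,"y":-0.2,"z":0,"spin":0},{"hand":4,"x":0.25,"y":-0.2,"z":0,"spin":0},{"hand":4,"x":0.3,"y":-0.2,"z":0,"spin":0},{"hand":4,"x":0.3,"y":-0.2,"z":0,"spin":0}]}}

```text
clock: 21.0
position: [0.4661, -0.3555, 0.0646]
tool_rot: [-0.443, -0.551, -0.443, 0.551]
force: [-1.9, 0.1, 2.1]
finger_gap: 0.0539
```

Run:
```python
from h import *
to(.4656,-.3558,.065,-102.2)
c=snap("wrist","w12"); m=lid(c); im=c["color"]
n=np.array([.4685,-.3564]);a=-12.2
for col in(250,280,320,360,390):
    x=np.flatnonzero(m[100:300,col]); w=np.flatnonzero(wood(im)[100:300,col])
    print(col,x[:1]+100,rel(plane(c,(col,x[0]+100),.051),n,a),"wood",w[:1]+100,rel(plane(c,(col,w[0]+100),.018),n,a) if len(w) else "")
for r in(190,220,250):
    x=np.flatnonzero(m[r,200:450])+200; w=np.flatnonzero(wood(im)[r,180:470])+180
    print(r,x.min(),x.max(),rel(plane(c,(x.min(),r),.051),n,a),rel(plane(c,(x.max(),r),.051),n,a),"wood",w.min(),w.max(),rel(plane(c,(w.min(),r),.018),n,a),rel(plane(c,(w.max(),r),.018),n,a))
```

```text
pos [ 0.4661 -0.3555  0.0646] down [-0.  0. -1.] jaw yaw -102.4 shift [-0.04 -0.04  0.04] spin -0.004 t 21.0 q7 -0.92 gap 0.0539 F [-1.9  0.1  2.1]
250 [165] [60.7136424  28.20025039] wood [132] [72.34812169 33.07217994]
280 [163] [61.51189046 15.59945274] wood [132] [72.31006193 18.39752682]
320 [163] [61.46876977 -1.13820444] wood [132] [72.25931759 -1.16790597]
360 [162] [ 61.84005644 -17.86331111] wood [132] [ 72.20857553 -20.73245724]
390 [165] [ 60.56255896 -30.47012568] wood [132] [ 72.17052049 -35.40529224]
190 226 413 [50.13814738 39.05631932] [ 49.93356216 -40.84377037] wood 217 421 [43.68391164 51.57375324] [ 43.41682312 -52.73679894]
220 228 411 [36.85349465 39.18011033] [ 36.64993796 -40.89071128] wood 220 419 [27.784782   51.30886581] [ 27.51988347 -52.89130539]
250 230 409 [22.9143404  39.31000021] [ 22.71186962 -40.93996484] wood 222 416 [11.10371215 51.56751022] [ 10.84110686 -52.51697057]
```

>>> {"api": "servo_tool", "payload": {"moves": [{"hand":4,"x":0.05,"y":0,"z":0,"spin":0},{"hand":4,"x":0.1,"y":0,"z":0,"spin":0},{"hand":4,"x":0.1,"y":0,"z":0,"spin":0}]}}

```text
clock: 21.35
position: [0.4663, -0.3556, 0.064]
tool_rot: [0.443, 0.551, 0.443, -0.551]
force: [-4.3, 1.8, 5.8]
finger_gap: 0.0539
```

Pressed flat (force now +5.8 N). Releasing and rising.

>>> {"api": "servo_tool", "payload": {"moves": [{"hand":4,"x":-0.05,"y":0,"z":0,"spin":0},{"hand":5.8,"x":-0.05,"y":0,"z":0,"spin":0},{"hand":7,"x":-0.05,"y":0,"z":0,"spin":0},{"hand":7.5,"x":-0.05,"y":0,"z":0,"spin":0},{"hand":7.5,"x":-0.05,"y":0,"z":0,"spin":0},{"hand":7.5,"x":-1,"y":0,"z":0,"spin":0},{"hand":7.5,"x":-3,"y":0,"z":0,"spin":0},{"hand":7.5,"x":-6,"y":0,"z":0,"spin":0},{"hand":8.7,"x":-11,"y":0,"z":0,"spin":0},{"hand":8.7,"x":-16,"y":0,"z":0,"spin":0},{"hand":8.7,"x":-20,"y":-3,"z":0,"spin":0},{"hand":8.7,"x":-24,"y":-6,"z":0,"spin":0}]}}

```text
clock: 22.55
position: [0.4072, -0.3426, 0.306]
tool_rot: [0.444, 0.551, 0.443, -0.551]
force: [0.7, 0.2, 1.1]
finger_gap: 0.0872
```

Run:
```python
from h import *
to(.43,-.2,.3,-90)
w=snap("wrist","w13")["color"];d=snap("side","s13")["color"]
cv2.imwrite("pics/f13.png",np.hstack([cv2.resize(d,(460,345)),cv2.resize(w,(340,345))]))
for n in("s9","s13"):
    c=pickle.load(open(n+".pkl","rb")); h=cv2.cvtColor(c["color"],cv2.COLOR_BGR2HSV)
    fk=(h[...,0]>80)&(h[...,0]<95)&(h[...,1]>150); print(n,[ (b[0],b[1]) for b in blobs(fk,200)],[(b[0],b[1]) for b in blobs(orange(c["color"]),150,1000) if 250<b[1][0]<350 and b[1][1]<300])
```

```text
pos [ 0.4072 -0.3426  0.306 ] down [ 0.001 -0.001 -1.   ] jaw yaw -102.37 shift [  0.59  -0.83 -14.42] spin -0.216 t 22.55 q7 -1.08 gap 0.0872 F [0.7 0.2 1.1]
s9 [(np.int32(514), array([386.4, 237.2]))] [(np.int32(223), array([270.4, 201.3])), (np.int32(349), array([302.9, 235.8]))]
s13 [(np.int32(358), array([391.4, 244.7]))] [(np.int32(162), array([269.2, 202.4]))]
```

View pics/f13.png

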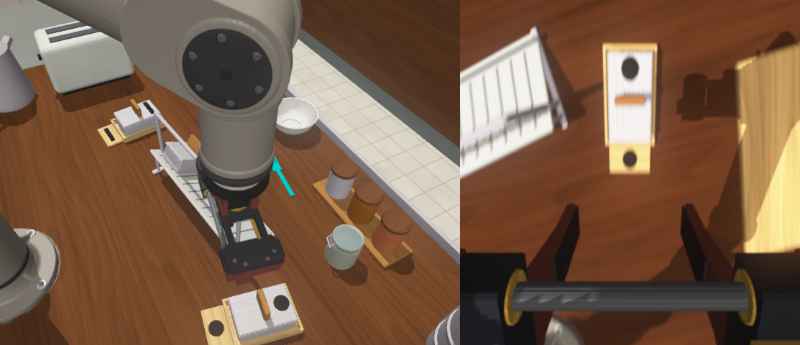

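Run:
```python
from h import *
c=pickle.load(open("w13.pkl","rb")); m=lid(c)|orange(c["color"])|(c["color"].max(2)<100); w=wood(c["color"])
k=lid(c); k[:60]=0;k[210:]=0;k[:,:270]=0;k[:,380:]=0
P=np.float32([rel(plane(c,p[::-1],.051),np.array([.4685,-.3564]),-12.2) for p in np.argwhere(k)]); print("round tin in nest mm",cv2.minAreaRect(P))
s=snap("scene","c13");d=pickle.load(open("s13.pkl","rb")); s0=pickle.load(open("c0.pkl","rb"))["scene"]
for n,q in(("start",s0),("now",s)):
  print(n,[(b[0],b[1]) for b in blobs(orange(q["color"]),30,300) if 270<b[1][0]<420 and 170<b[1][1]<260])
o=lambda q,x0,y0,x1,y1:[(b[0],b[1]) for b in blobs(orange(q["color"]),25,900) if x0<b[1][0]<x1 and y0<b[1][1]<y1]
print(o(s,440,260,540,360),o(d,150,120,240,200))
cv2.imwrite("pics/f14.png",np.hstack([cv2.resize(s["color"][250:370,430:550],(400,400)),cv2.resize(d["color"][120:210,130:240],(400,400))]))
```

```text
round tin in nest mm ((-5.026020050048828, -0.4833526611328125), (82.293212890625, 121.54714965820312), 89.87430572509766)
start [(np.int32(99), array([299.9, 191.1])), (np.int32(79), array([334.1, 211.3])), (np.int32(82), array([371.1, 233.1]))]
now [(np.int32(68), array([371.6, 233.4]))]
[(np.int32(31), array([508.5, 286.8])), (np.int32(103), array([489.2, 294.7]))] []
```

View pics/f14.png

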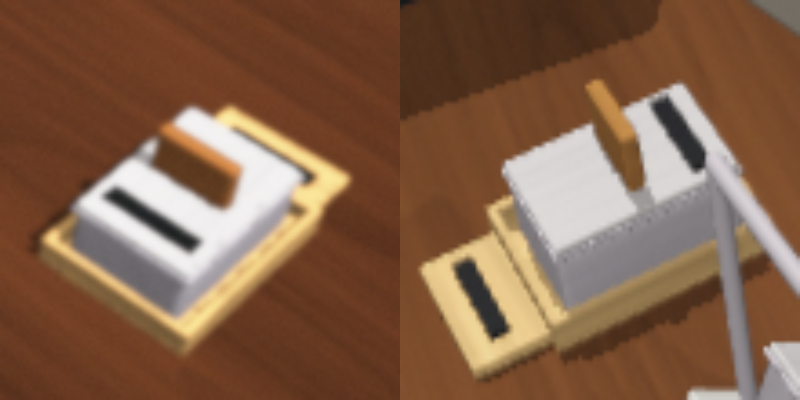

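```bash
python3 -c "
from station import ticket,telemetry
print(ticket.sign_off(), telemetry.get_state()['clock'])"
```

```text
the job is handed in; nothing more can be done
the job is handed in; nothing more can be done
```

Both tagged tins are in their matching nests, released and flat as far as the cameras show. I handed the job in at about 23 s; the system gave no verdict.

**How:** the moves can't tilt the tool, so I gripped each tin across the ends of its wooden grip. I lifted square to the slope, touched the low edge down inside the nest, and pivoted the tin level in the jaws before letting go.

**Last checks:**
- **Bar tin:** just before release it was about 3–4 mm along x and 1 mm along y from the nest's middle. It looked flat in both fixed views afterwards.
- **Round tin:** its lid outline measured 121.5 × 82 mm against the true 120 × 80, which fits a level tin. The two offset readings disagree: about 1.5 mm in x before release and about -5 mm after. The arm may still have been settling for the second. Both are inside the 12 mm limit.
- **Plain tin:** its grip shifted less than 1 pixel in the scene view.
- **Fork, jar and shaker:** I didn't measure the jar or shaker. The fork's pixel reading changed only with the arm partly in front of it. The arm worked away from all three.

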